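Open the touch-latch topping box on the pastry counter

ROBOT

A 6-joint arm with a two-finger parallel gripper is mounted at the origin on the work surface. World frame = base frame: x ahead of the robot, y to its left, z up, the work surface at z = 0. Lengths are in mm, angles in rad, forces in N, time in s.
With the tool pointing down it reaches from about 350 to 975 mm from the base axis. Payload 7.1 kg.
Tool frame: the origin (TCP) lies midway between the tips of the shut fingers; the grasp point (between the pads) lies 19 mm behind it; z points along the fingers, y is the direction in which the jaws open and shut (so a half turn about z gives the same grasp; the last joint's range is limited). The gripper opens to 88 mm and grips with 3 to 60 N. Pads are 20 mm wide; open, the fingers measure 115 mm over their backs; the gripper's body (75 mm by 178 mm) begins 61 mm behind the grasp point.
Start: joints at [-1.359, 0.423, 1.63, -0, 1.089, -0.019], TCP at [142.992, -608.406, 222.675] pointing down, gripper open.
Joint ranges: [-3, 3], [-0.9, 2.11], [0.09, 2.58], [-1.31, 4.45], [0.11, 2.69], [-2.54, 2.54]. Speed limits (rad/s): [2.39, 2.39, 3.01, 3.14, 3.14, 3.14].

INTERFACE

Orientations are given as a 3x3 rotation matrix whose columns are the frame's x, y, z axes.
In Python, from workcell import * gives the robot as it stands.
- The arm moves only by the shell command python3 -m handwheel 'ROWS' [FORCE]. ROWS is JSON, a list of rows, each a list of 5 numbers: the finger opening in mm, from 0 to 87.8, then the shift along the tool's x, y, z in mm, then the turn about the tool's z in rad. A call has 1 to 8 rows; each row is the pose to reach, as a shift and turn from the pose measured when the call began, along the tool's axes at that moment; what a row does not reach only later rows make up. A row lasts 1/8 s, in which the tool goes at most 62.5 mm and 10.7 degrees, less where a joint would pass 70% of its speed; a pose out of reach is approached as far as the arm can. A call with a gripper value outside its range is refused whole. The fingers move at their own pace and stop on an object; FORCE is the grip in N (left out, the last holds). Time passes only in rows, so rows that repeat a pose let the fingers close. It gives the time, the measured TCP pose, the force and the opening at its end, in the units of the state.
- read_state(): the state, without advancing time (a new reading comes with each control period).
- snapshot(name): name is "side" or "top" or "wrist"; returns a dict with "pixels" (400x640x3 uint8, red, green, blue), "camera_matrix" (3x3 intrinsics, pixels), "distortion" ([k1, k2, p1, p2, k3] as OpenCV has them; the pictures are not rectified), "R" (3x3) and "t" (3): a world point X has camera coordinates R X + t. Camera axes: x right, y down, z forward; pixel columns grow to the right and rows downward; lengths in mm; the calibration is good to about 2 mm. A picture is of the moment at which its call begins. There is no depth.
- close_job(): hands the job in, once; it reports no verdict.
Trained networks look in the newest picture that a camera, given by its name, has taken for a name from the list of things; names that differ only in an ending like _2 or _b are one class to them, and where a whole thing is asked for, a point or a joint stands for the part that bears it (a point fixed in the world has none). Each returns a list of dicts, best first, with "confidence" (0 to 1); they miss things now and then, are a little off and sometimes report something else, mostly with a low value. They report only what shows in the picture. A call takes as long as a camera call.
- trace(camera, query): "pixels" (400x640 bool, what is visible of it) and "extent" ([left, top, right, bottom] in pixels, round what is visible of it).
The state is a dict: "clock": time; "joints": joint angles; "joint_velocities": joint speeds; "tau": joint torques, N m; "tool_pos": TCP position; "tcp_rot": TCP orientation; "wrist_force": force on the tool from outside, world axes, zero at the start; "ft_torque": the same for the moment, N m; "opening": finger opening in mm.
Only numpy, scipy, OpenCV 4.12 (cv2) and the standard library are available. Lean on these libraries where they do the work, as an engineer would, in place of code of your own. Each camera call takes 0.05 s, during which the arm holds its last target.

TASK

Open the green-lidded topping box without gripping anything: press down on the steel disc on its lid and let go, so that the catch releases and the lid springs ajar, then push the lid on back with your fingertips until it leans back wide open by itself. Leave the yellow and red boxes shut, do not lift or shove any box, and leave everything else on the counter where it is.

Things in the scene. Friction and masses are not known exactly. Their poses are not given: they have to be found in the camera images.
- green_box: steel topping box with the green lid, 160 x 140 x 85 mm (x, y, z), 4 mm walls, about 1.5 kg, standing loose on the counter; origin: centre of its underside; its x axis points from the front to the hinge side at the back, z up
- green_lid (a joint): angle of the green lid (rad): 0 = shut and latched, flush with the rim; pressing it down makes it negative, to a firm stop at -0.07; the catch lets go at about -0.035; let go, a spring lifts it to about 0.55 (ajar); pushed further it falls back to ajar unless past upright (1.57), whence it leans back to its stop at 1.8 and stays
- yellow_box: steel topping box with the yellow lid, 160 x 140 x 85 mm (x, y, z), 4 mm walls, about 1.5 kg, standing loose on the counter; origin: centre of its underside; its x axis points from the front to the hinge side at the back, z up
- yellow_lid (a joint): angle of the yellow lid (rad): 0 = shut and latched, flush with the rim; pressing it down makes it negative, to a firm stop at -0.07; the catch lets go at about -0.035; let go, a spring lifts it to about 0.55 (ajar); pushed further it falls back to ajar unless past upright (1.57), whence it leans back to its stop at 1.8 and stays
- red_box: steel topping box with the red lid, 160 x 140 x 85 mm (x, y, z), 4 mm walls, about 1.5 kg, standing loose on the counter; origin: centre of its underside; its x axis points from the front to the hinge side at the back, z up
- red_lid (a joint): angle of the red lid (rad): 0 = shut and latched, flush with the rim; pressing it down makes it negative, to a firm stop at -0.07; the catch lets go at about -0.035; let go, a spring lifts it to about 0.55 (ajar); pushed further it falls back to ajar unless past upright (1.57), whence it leans back to its stop at 1.8 and stays
- green_press (a point): where to press: the steel disc (24 mm across) on top of the green lid, 23 mm from the lid's front edge, midway across. It lies 51 mm before the box's origin (box -x), 85 mm above it when shut. About 3 N push it down 8 mm to its firm stop; the catch lets go after about 4 mm
- green_hinge (a point): middle of the green lid's hinge line, which runs along the box's y axis at the lid's top rear edge: 74 mm behind the box's origin (box +x), 85 mm above it. The lid is a plate 148 (front to back) x 128 x 8 mm, inset in the box's opening. Black catch parts hang under it 20 to 52 mm off centre towards box +y, 32 to 44 mm from its front edge
- green_edge (a point): middle of the green lid's front edge, on its top face, 148 mm from the hinge line; ajar it stands about 79 mm above the box's rim
- tea_glass: empty green tea glass, 60 mm across, 85 mm tall; a bystander; origin: centre of its underside
- spoon: wooden-handled spoon lying flat, 200 mm long; a bystander; origin: middle of its length, at its underside
- honey_jar: amber honey jar, 68 mm across, 90 mm tall; a bystander; origin: centre of its underside
- brass_weight: small brass scale weight, 40 mm across, 55 mm tall; a bystander; origin: centre of its underside
- blue_bowl: blue ceramic bowl, 110 mm across, 50 mm tall; a bystander; origin: centre of its underside
- cake_box: closed white cake box, 100 x 160 x 60 mm; a bystander; origin: centre of its underside
- brush: pastry brush lying flat, 200 mm long; a bystander; origin: middle of its length, at its underside

How it is judged (in metres and radians):
On the way, in this order (a step that is already met when the one before it is completed fails the run):
1. the green lid's catch is released and the lid has sprung ajar (value of joint green_lid above 0.35 rad), for 0.1 s.
2. the green lid is pushed back past upright (value of joint green_lid above 1.6 rad), for 0.2 s.
At the end, for the whole second after the job is handed in: The green lid leans back wide open (beyond 1.65 rad) and at rest, the yellow and red lids are shut, all three boxes stand level within 35 mm of where they stood, and no other thing has moved more than 40 mm (value of joint green_lid above 1.65 rad and value of joint each of yellow_lid, red_lid below 0.06 rad and distance of each of green_box, yellow_box, red_box from where it was at the start of the episode below 0.035 m and angle between each of green_box, yellow_box, red_box's own z axis and vertical below 0.05 rad and distance of each of tea_glass, spoon, honey_jar, brass_weight, blue_bowl, cake_box, brush from where it was at the start of the episode below 0.04 m and linear speed of green_box below 0.02 m/s and velocity of joint green_lid between -0.1 and 0.1 rad/s); the robot touches nothing.
It fails at once if the yellow or the red lid was released (value of joint any of yellow_lid, red_lid above 0.1 rad).
It fails at once if a box was lifted off the counter (15 mm) or shoved more than 35 mm (height (world z) of any of green_box, yellow_box, red_box above 0.015 m or distance of any of green_box, yellow_box, red_box from where it was at the start of the episode above 0.035 m).
It fails at once if another thing on the counter was lifted or displaced by more than 40 mm (distance of any of tea_glass, spoon, honey_jar, brass_weight, blue_bowl, cake_box, brush from where it was at the start of the episode above 0.04 m).
It also fails if it takes over 45 s, if anything falls off the work surface, if the arm or the gripper's body presses on something with over 40 N, if the wrist force passes 120 N, or if a joint passes its speed limit or range.

## Working session

There is one attempt and no reset: what is moved stays moved. The work goes in short steps, Python scripts to look and compute and a shell command to move; the robot and the scene stay as the last step left them, time stands still between calls to the robot, and variables do not carry over. Pictures are saved under pics/ and viewed, and the job is handed in when it is done.

```bash
ls; mkdir -p pics
cat > h.py <<'E'
from workcell import *
import numpy as np, cv2
def save(n,name):
    s=snapshot(n); cv2.imwrite(f'pics/{name}.png',cv2.cvtColor(s['pixels'],cv2.COLOR_RGB2BGR)); return s
def ray(s,uv):
    K=np.array(s['camera_matrix'],float);D=np.array(s['distortion'],float);R=np.array(s['R']);t=np.array(s['t'])
    p=cv2.undistortPoints(np.array([[uv]],float),K,D)[0,0]
    return -R.T@t, R.T@np.array([p[0],p[1],1.])
def onplane(s,uv,z):
    c,d=ray(s,uv); return c+d*(z-c[2])/d[2]
def proj(s,X):
    return cv2.projectPoints(np.array(X,float).reshape(-1,3),cv2.Rodrigues(np.array(s['R'],float))[0],np.array(s['t'],float),np.array(s['camera_matrix'],float),np.array(s['distortion'],float))[0].reshape(-1,2)
def tri(a,b):
    (c1,d1),(c2,d2)=a,b
    A=np.stack([d1,-d2],1); k=np.linalg.lstsq(A,c2-c1,rcond=None)[0]
    p,q=c1+k[0]*d1,c2+k[1]*d2; return (p+q)/2,np.linalg.norm(p-q)
E
python3 - <<'E'
from h import *
for n in ['top','side','wrist']:
    s=save(n,n+'0'); print(n,-np.array(s['R']).T@s['t'])
    for q in ['green_box','green_lid','green_press','yellow_box','red_box']:
        for d in trace(n,q)[:2]:
            m=d['pixels'];v,u=np.nonzero(m); print(q,round(d['confidence'],2),d['extent'],u.mean().round(1),v.mean().round(1))
print(read_state())
E
```

```text
pics
top [ 481.57604436   10.63154893 1214.12838482]
green_box 0.84 [211.5, 183.5, 266.4, 240.7] 237.6 211.9
green_box 0.58 [294.3, 180.7, 345.6, 237.7] 320.9 210.0
green_lid 0.77 [212.1, 186.1, 257.6, 237.8] 236.1 211.7
green_press 0.89 [216.4, 184.8, 260.7, 238.3] 236.4 212.5
yellow_box 0.79 [370.3, 182.5, 420.2, 238.1] 395.9 212.7
red_box 0.73 [294.0, 178.3, 346.1, 238.1] 321.0 209.9
side [-13.18840217 675.06193417 887.62006227]
green_box 0.51 [281.1, 176.3, 365.1, 255.4] 322.9 214.8
green_lid 0.75 [201.8, 233.6, 290.0, 299.6] 247.9 265.0
green_press 0.68 [166.7, 297.3, 205.4, 348.6] 184.8 321.9
yellow_box 0.83 [340.4, 137.8, 420.3, 208.5] 380.2 172.6
yellow_box 0.46 [202.9, 234.5, 292.6, 296.4] 248.5 264.9
red_box 0.67 [281.7, 177.6, 366.4, 256.2] 323.2 214.8
wrist [ 216.85440986 -591.45186239  385.39277736]
{'clock': 0.9, 'joints': array([-1.35899839e+00,  4.23101370e-01,  1.62988623e+00, -2.19512267e-05,
        1.08858546e+00, -1.89941027e-02]), 'joint_velocities': array([ 0.00094858,  0.00095589,  0.00057116,  0.00154064, -0.00083183,
       -0.00027144]), 'tau': array([-1.00951216e-03, -5.44562173e+01, -2.74047858e+01,  6.42758072e-02,
        1.66508585e-02,  7.25348954e-07]), 'tool_pos': array([ 142.98989224, -608.41954954,  222.67962527]), 'tcp_rot': array([[ 9.73483194e-01,  2.28758541e-01, -1.48953260e-05],
       [ 2.28758541e-01, -9.73483194e-01, -2.32410425e-05],
       [-1.98169365e-05,  1.92173313e-05, -1.00000000e+00]]), 'wrist_force': array([-0.57281049, -0.24724828,  0.79514444]), 'ft_torque': array([-0.00165924,  0.03197343, -0.01748273]), 'opening': 87.68942476920215}
```

View pics/top0.png

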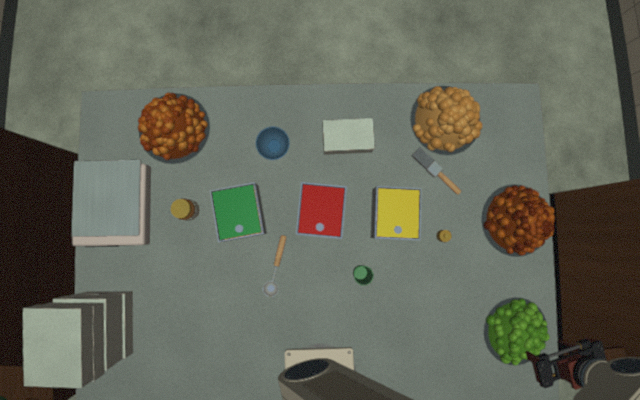

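View pics/side0.png

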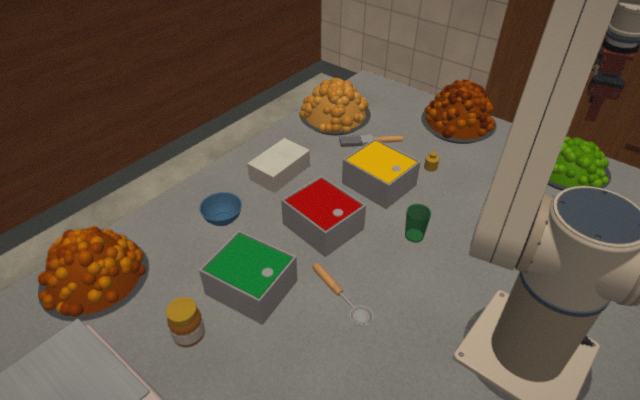

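The top picture shows the green box at about (237,212) with its disc at (239,229). In the side picture the disc is at (267,272). Red is to the right of green, then yellow. The spoon lies in front of green, between it and red.

```bash
cat > m.py <<'E'
from h import *
from scipy.optimize import least_squares
def greenmask(s):
    p=cv2.cvtColor(s['pixels'],cv2.COLOR_RGB2HSV); return ((p[...,0]>45)&(p[...,0]<80)&(p[...,1]>150)&(p[...,2]>60)).astype(np.uint8)
E
python3 - <<'E'
from m import *
T=snapshot('top');S=snapshot('side')
obs={}
for n,s,c,d in (('top',T,(237,212),(239,229)),('side',S,(248,265),(267,272))):
    m=greenmask(s); k,l,st,ce=cv2.connectedComponentsWithStats(m)
    i=l[c[1],c[0]]; mm=(l==i).astype(np.uint8)
    hull=cv2.convexHull(cv2.findContours(mm,0,2)[0][0] if len(cv2.findContours(mm,0,2)[0])==1 else np.vstack(cv2.findContours(mm,0,2)[0]))
    f=np.zeros_like(mm);cv2.fillConvexPoly(f,hull,1)
    hole=f&(1-mm); hk,hl,hs,hc=cv2.connectedComponentsWithStats(hole)
    j=np.argmin([np.linalg.norm(x-d) for x in hc[1:]])+1
    q=cv2.approxPolyN(hull,4)[0] 
    print(n,'area',st[i],'disc',hc[j],hs[j]); print(q.tolist())
    # subpixel disc: brightness-weighted
    obs[n]=(hc[j],q)
X,e=tri(ray(T,obs['top'][0]),ray(S,obs['side'][0])); print('disc',X,e)
for n,s in(('top',T),('side',S)):
    P=np.array([onplane(s,q,85)[:2] for q in obs[n][1].astype(float)]);print(n,P.round(1).tolist(),P.mean(0), onplane(s,obs[n][0],85))
    print([np.linalg.norm(P[i]-P[i-1]).round(1) for i in range(4)],[np.degrees(np.arctan2(*(P[i]-P[i-1])[::-1])).round(1) for i in range(4)])
E
```

```text
top area [     0      0    640    400 253367] disc [236.24 233.88] [229 231  16   6  25]
[[639, 0], [639, 399], [0, 399], [0, 0]]
side area [ 204  234   87   64 2823] disc [266.96296296 271.96296296] [261 267  13  11 108]
[[291, 257], [258, 297], [203, 270], [239, 234]]
disc [479.9643906  240.00031501 101.36586015] 9.548618363062209
top [[1263.7, -1175.7], [-96.1, -1028.9], [-28.2, 1000.3], [1291.1, 1072.7]] [607.6262561  -32.86800997] [476.27445837 240.14569655  85.        ]
[np.float64(2248.6), np.float64(1367.7), np.float64(2030.4), np.float64(1321.3)] [np.float64(-90.7), np.float64(173.8), np.float64(88.1), np.float64(3.1)]
side [[483.3, 169.2], [462.4, 292.6], [603.7, 318.0], [623.0, 194.1]] [543.11067181 243.46387805] [494.3108472  233.72710366  85.        ]
[np.float64(142.0), np.float64(125.1), np.float64(143.5), np.float64(125.4)] [np.float64(-169.9), np.float64(99.6), np.float64(10.2), np.float64(-81.1)]
```

```bash
sed -i 's/>45)&(p/>50)\&(p/; s/<80/<78/' m.py
python3 - <<'E'
from m import *
T=snapshot('top');S=snapshot('side')
p=T['pixels'];print(p[205,237],p[229,239])
h=cv2.cvtColor(p,cv2.COLOR_RGB2HSV);print(h[205,237],h[229,239],h[205,235])
m=((h[...,0]>50)&(h[...,0]<85)&(h[...,1]>130)).astype(np.uint8)
k,l,st,ce=cv2.connectedComponentsWithStats(m)
i=l[205,235];mm=(l==i).astype(np.uint8);print(st[i])
hull=cv2.convexHull(np.vstack(cv2.findContours(mm,0,2)[0]));q=cv2.approxPolyN(hull,4)[0]
g=p[220:240,228:250].astype(int);w=np.clip(g[...,0]-60,0,None);w[15:]=0
w[:3]=0;v,u=np.mgrid[220:240,228:250]
print(g[...,0])
# disc from text-free blob
b=((p[...,0]>70)).astype(np.uint8); k,lb,sb,cb=cv2.connectedComponentsWithStats(b);j=lb[229,239];print('disc',sb[j],cb[j])
P=np.array([onplane(T,x,85)[:2] for x in q.astype(float)]);print(q.tolist(),P.round(1).tolist(),P.mean(0))
X,e=tri(ray(T,cb[j]),ray(S,(266.96,271.96)));print(X,e,onplane(T,cb[j],85))
print([np.linalg.norm(P[i]-P[i-1]).round(1) for i in range(4)],[np.degrees(np.arctan2(*(P[i]-P[i-1])[::-1])).round(1) for i in range(4)])
s=read_state();print(s['clock'])
E
```

```text
[ 52 130  69] [134 148 160]
[ 67 153 130] [104  41 160] [ 67 149 132]
[ 213  185   47   54 1833]
[[ 49  59  52  54  55  53  55  54  58  51  51  49  59  54  59  58  56  55
   52  49  57  57]
 [ 54  52  52  56  52  58  55  58  47  62  55  54  58  55  56  54  61  52
   56  58  63  58]
 [ 56  57  55  54  56  52  59  56  57  59  53  55  55  57  55  57  57  59
   57  55  57  55]
 [ 54  56  58  53  54  55  50  54  50  55  56  57  51  56  56  55  55  54
   58  59  58  57]
 [ 51  57  48  51  57  51  54  51  58  74  83  87  79  65  54  54  53  59
   58  58  55  58]
 [ 50  52  54  58  58  52  55  65  87 107 124 129 121 104  83  64  51  59
   49  58  57  61]
 [ 51  61  51  55  54  49  64  88 115 132 132 134 132 126 103  68  52  56
   57  58  52  56]
 [ 60  52  56  54  58  54  68 100 127 136 136 133 135 132 117  84  63  56
   59  60  54  60]
 [ 54  59  54  58  51  52  71 103 132 136 132 132 137 134 119  85  61  47
   56  59  54  58]
 [ 58  56  56  54  57  61  77 106 132 136 131 134 137 134 113  79  59  56
   54  60  55  55]
 [ 50  60  53  58  52  52  66  96 125 137 132 133 131 129 106  67  55  57
[... 611 characters left out ...]
 145 139 131 128 131 134 129 119 115 112
  103 105 106 112]
 [103 107 124 140 137 129 125 127 128 122 112 102 102 102  97 108 116 109
  112 110 111 117]
 [126 126 123 124 117 109 107 107 101 108 108 113 108 112 107 113 114 114
  114 109 118 116]]
disc [234 224  10   9  69] [238.65217391 228.11594203]
[[260, 231], [220, 239], [212, 192], [252, 185]] [[483.3, 168.2], [461.9, 289.5], [605.0, 313.5], [623.6, 191.0]] [543.47755214 240.55682763]
[493.96731801 233.186054    84.68628628] 1.306790669307794 [493.46548569 232.69283445  85.        ]
[np.float64(142.1), np.float64(123.1), np.float64(145.1), np.float64(123.9)] [np.float64(-170.8), np.float64(100.0), np.float64(9.5), np.float64(-81.4)]
1.1
```

The disc is at (494, 233, 84.7), the two views agree to 1.3 mm, and the box yaw is about 9.7°. I'll move over with the fingers shut, going round by a waypoint so the path stays out of the base's inner zone.

```bash
python3 -m handwheel '[[0,48,-35,0,0.01],[0,95,-70,0,0.02],[0,143,-104,0,0.03],[0,190,-139,0,0.04],[0,238,-174,0,0.05],[0,286,-209,0,0.06],[0,333,-243,0,0.06],[0,381,-278,0,0.06]]' 10
python3 - <<'E'
from m import *
s=read_state();R=s['tcp_rot'];p=s['tool_pos'];print(p,R[:,0],(R.T@(np.array([494,233,130])-p)).round(1), s['clock'],s['wrist_force'],s['opening'])
E
```

```text
clock: 2.1
tool_pos: [451.5, -249.2, 223.0]
tcp_rot: [[0.985, 0.17, 0.001], [0.17, -0.985, -0.0], [0.001, 0.001, -1.0]]
wrist_force: [0.7, -0.5, 0.4]
opening: 11.3
[ 451.50697587 -249.15246123  223.00188071] [9.85458344e-01 1.69916054e-01 6.22231241e-04] [ 123.7 -468.    92.8] 2.1 [ 0.65001635 -0.54181361  0.40778586] 11.292642794628941
```

```bash
python3 -m handwheel '[[0,16,-60,0,0],[0,32,-120,0,0],[0,47,-179,0,0],[0,63,-238,0,0],[0,79,-297,0,0],[0,94,-356,0,0],[0,110,-414,0,0],[0,124,-468,0,0]]'
python3 -m handwheel '[[0,0,0,30,0],[0,0,0,60,0],[0,0,0,85,0],[0,0,0,105,0],[0,0,0,110,0],[0,0,0,110,0]]'
python3 - <<'E'
from m import *
s=read_state();R=s['tcp_rot'];p=s['tool_pos'];print((R.T@(np.array([494,233,85])-p)).round(1))
save('side','s1'); save('wrist','w1')
E
```

```text
clock: 3.1
tool_pos: [494.2, 235.4, 223.1]
tcp_rot: [[0.985, 0.17, 0.001], [0.17, -0.985, -0.0], [0.001, 0.0, -1.0]]
wrist_force: [0.3, -0.1, -0.4]
opening: 0.4
clock: 3.85
tool_pos: [494.5, 235.4, 113.2]
tcp_rot: [[0.985, 0.17, 0.001], [0.17, -0.985, -0.0], [0.001, 0.0, -1.0]]
wrist_force: [0.7, -1.1, -0.0]
opening: 0.7
[-1.   2.3 28.2]
```

View pics/s1.png

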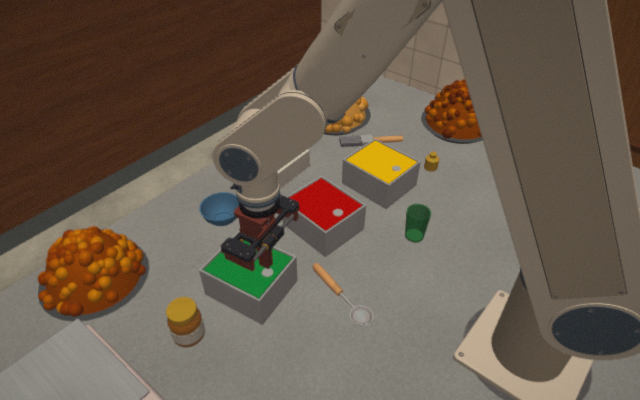

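View pics/w1.png

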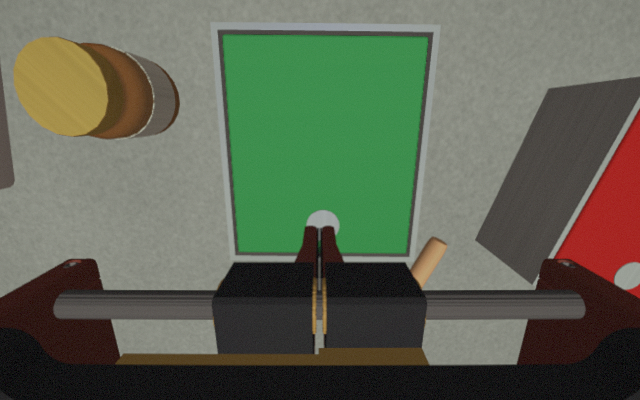

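The wrist view shows the shut fingertips, at about (320,230), right over the disc at (322,222), with the lid square to the tool. Next I press.

```bash
python3 -m handwheel '[[0,-1,2,12,0],[0,-1,2,22,0],[0,-1,2,27,0],[0,-1,2,30,0],[0,-1,2,33,0],[0,-1,2,35,0],[0,-1,2,35,0]]'
```

```text
clock: 4.82
tool_pos: [494.5, 233.5, 78.9]
tcp_rot: [[0.985, 0.17, 0.003], [0.17, -0.985, 0.0], [0.003, 0.0, -1.0]]
wrist_force: [-1.0, -0.1, 0.6]
opening: 0.7
```

```bash
python3 -m handwheel '[[0,0,0,1,0],[0,0,0,2,0],[0,0,0,2,0]]'
```

```text
clock: 5.2
tool_pos: [494.7, 233.6, 77.0]
tcp_rot: [[0.985, 0.17, 0.003], [0.17, -0.985, 0.001], [0.003, -0.0, -1.0]]
wrist_force: [-1.5, -1.3, 3.8]
opening: 0.8
```

```bash
python3 -m handwheel '[[0,0,0,1,0],[0,0,0,2,0],[0,0,0,2,0]]'
```

```text
clock: 5.58
tool_pos: [494.9, 233.7, 76.5]
tcp_rot: [[0.985, 0.17, 0.004], [0.17, -0.985, 0.001], [0.004, -0.0, -1.0]]
wrist_force: [-6.5, -3.0, 19.1]
opening: 0.9
```

The force has jumped to 19 N, so the lid is at its firm stop. Now I let go and lift straight up.

```bash
python3 -m handwheel '[[0,0,0,-15,0],[0,-5,0,-45,0],[0,-20,0,-90,0],[0,-45,0,-130,0],[0,-90,0,-150,0],[0,-115,8,-150,0],[0,-115,8,-150,0]]'
python3 - <<'E'
from m import *
save('side','s2'); save('wrist','w2')
E
```

```text
clock: 6.45
tool_pos: [381.3, 205.7, 226.6]
tcp_rot: [[0.985, 0.171, 0.005], [0.171, -0.985, 0.001], [0.005, -0.0, -1.0]]
wrist_force: [0.7, 0.4, 0.5]
opening: 0.6
```

View pics/s2.png

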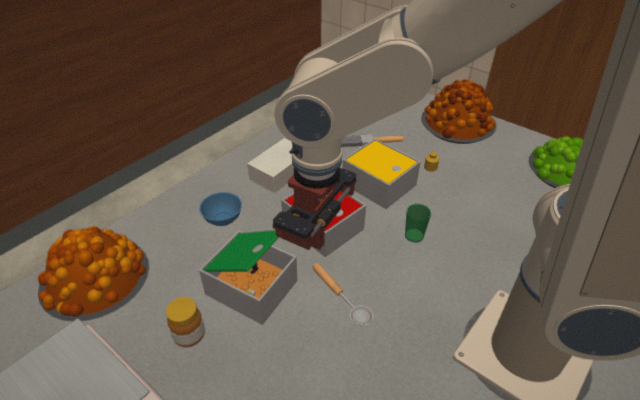

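View pics/w2.png

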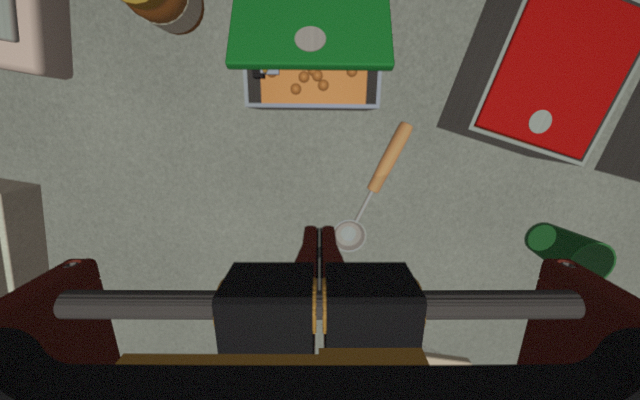

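The lid has sprung ajar and the box hasn't moved. The catch shows at the left in the wrist view, near (265,72), so it is clear of the push line at box y of about -8. Now I lower the tips in front of the edge, below its height, and push.

```bash
python3 -m handwheel '[[0,20,0,40,0],[0,50,0,75,0],[0,75,0,88,0],[0,88,0,88,0],[0,100,0,87,0],[0,110,0,85,0],[0,120,0,82,0],[0,130,0,78,0]]'
python3 - <<'E'
from m import *
save('side','s3')
E
```

```text
clock: 7.55
tool_pos: [508.5, 227.8, 149.5]
tcp_rot: [[0.985, 0.17, -0.002], [0.17, -0.985, -0.001], [-0.002, 0.0, -1.0]]
wrist_force: [-13.3, -2.9, 7.6]
opening: 0.3
```

View pics/s3.png

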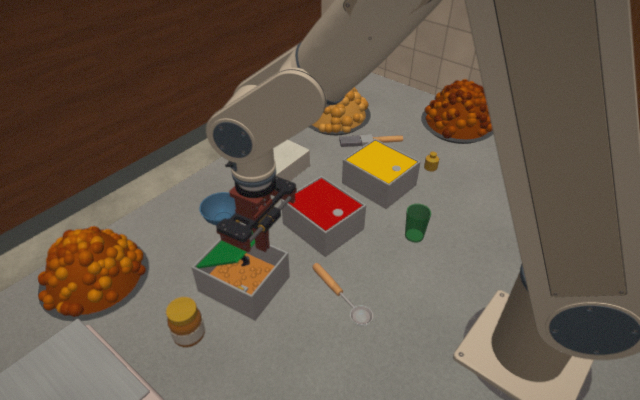

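The side picture shows the box shoved by about 9 px, and the wrist force of (-13, +8) means edge friction on the fingers is close to jamming the lid. I'll back off, measure the box, then lift the edge along its arc instead of pushing flat.

```bash
python3 -m handwheel '[[0,-12,0,0,0],[0,-30,0,0,0],[0,-60,0,-20,0],[0,-110,0,-75,0],[0,-125,0,-75,0],[0,-125,0,-75,0]]'
python3 - <<'E'
from m import *
T=save('top','t4');S=save('side','s4');save('wrist','w4')
E
```

```text
clock: 8.35
tool_pos: [386.4, 207.1, 226.6]
tcp_rot: [[0.985, 0.171, 0.004], [0.171, -0.985, 0.002], [0.004, -0.001, -1.0]]
wrist_force: [0.9, 0.3, -0.0]
opening: 0.6
```

View pics/s4.png

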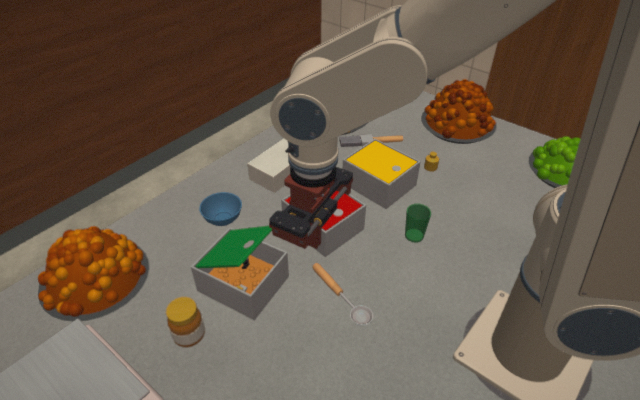

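View pics/w4.png

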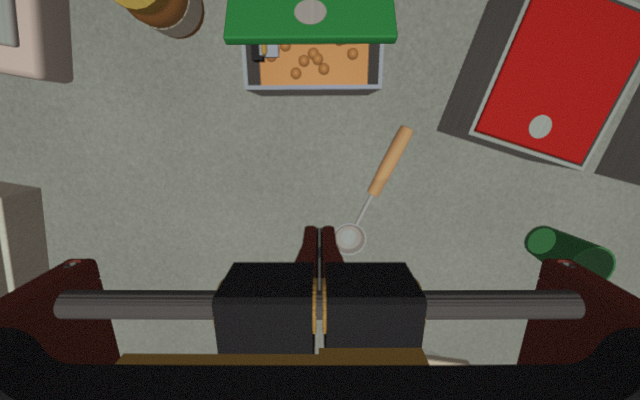

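View pics/t4.png

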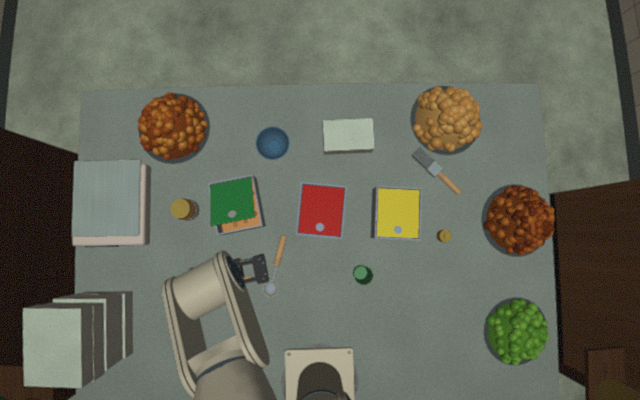

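Run:
```python
from m import *
T=snapshot('top');S=snapshot('side')
def sh(a,b,x0,y0,x1,y1,r=16):
    A=cv2.cvtColor(cv2.imread(a),6);B=cv2.cvtColor(cv2.imread(b),6)
    t=A[y0:y1,x0:x1];m=cv2.matchTemplate(B[y0-r:y1+r,x0-r:x1+r],t,5);_,v,_,l=cv2.minMaxLoc(m)
    x,y=l
    f=lambda a,b,c:(a-c)/(2*(a-2*b+c))
    sx=f(*m[y,x-1:x+2]) if 0<x<2*r else 0; sy=f(*m[y-1:y+2,x]) if 0<y<2*r else 0
    return v,x+sx-r,y+sy-r
a=sh('pics/side0.png','pics/s4.png',250,285,300,320); print('side bottom corner(right/front)',a)
b=sh('pics/side0.png','pics/s4.png',198,265,225,300); print('side left lower',b)
c=sh('pics/top0.png','pics/t4.png',214,232,266,246,12);print('top front rim',c)
for (u,v),d in (((258,313),a),((205,290),b)):
    print(onplane(S,(u+d[1],v+d[2]),0)-onplane(S,(u,v),0))
print(onplane(T,(240+c[1],238+c[2]),85)-onplane(T,(240,238),85))
```

```text
side bottom corner(right/front) (0.8606784343719482, np.float32(-8.073308), np.float32(-4.889758))
side left lower (0.8467435240745544, np.float32(-8.780734), np.float32(-3.944827))
top front rim (0.38153937458992004, np.float32(-9.0627985), -12)
[22.81346865  2.33860714  0.        ]
[2.42501116e+01 5.54204439e+00 1.13686838e-13]
[36.71497646 27.14548947  0.        ]
```

Run:
```python
from m import *
a=cv2.imread('pics/top0.png')[170:250,195:280];b=cv2.imread('pics/t4.png')[170:250,195:280]
cv2.imwrite('pics/c4.png',np.hstack([cv2.resize(x,(400,376),interpolation=2) for x in(a,b)]))
```

```text
(no output)
```

View pics/c4.png

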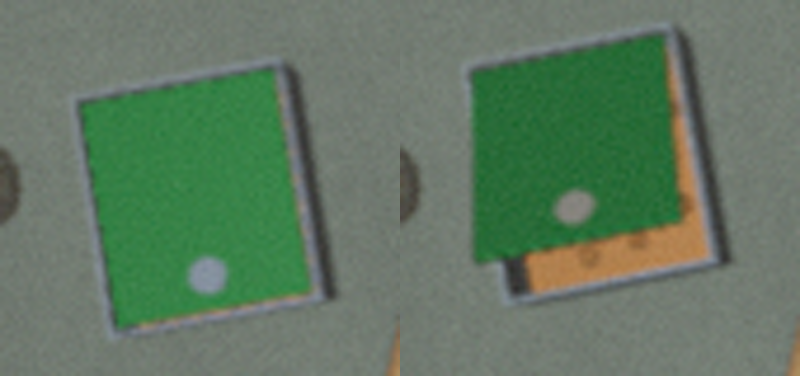

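Corner by corner in the top views, the box has shifted about 22 mm in +x and 3 mm in y, which leaves little margin. Before using the lid again I'll nudge the box gently home from behind, low down, then do the lid with a lifting arc.

```bash
python3 -m handwheel '[[0,45,0,0,0],[0,100,-2,0,0],[0,160,-4,0,0],[0,220,-5,0,0],[0,270,-6,0,0],[0,298,-6,0,0],[0,300,-6,0,0]]'
python3 -m handwheel '[[0,0,0,50,0],[0,0,0,100,0],[0,0,0,150,0],[0,0,0,182,0],[0,0,0,182,0]]'
python3 - <<'E'
from m import *
save('side','s5'); save('top','t5')
E
```

```text
clock: 9.48
tool_pos: [683.7, 263.8, 222.7]
tcp_rot: [[0.986, 0.169, -0.001], [0.169, -0.986, -0.001], [-0.001, 0.0, -1.0]]
wrist_force: [-0.4, 0.2, 0.2]
opening: 0.2
clock: 10.1
tool_pos: [680.3, 262.6, 37.2]
tcp_rot: [[0.986, 0.169, -0.008], [0.169, -0.986, -0.003], [-0.008, 0.002, -1.0]]
wrist_force: [0.3, -0.1, 0.7]
opening: 0.7
```

View pics/s5.png

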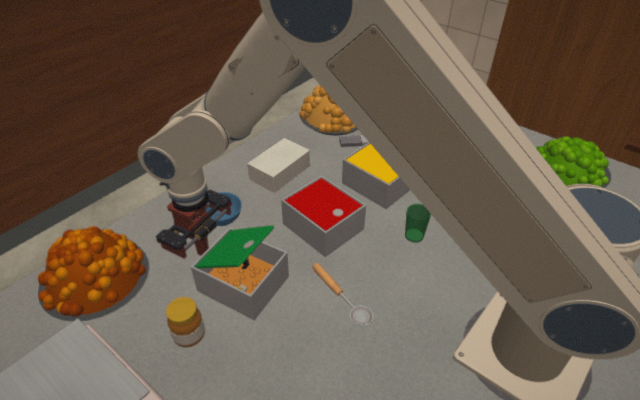

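The fingers are behind the box, clear of the lid and the bowl. I nudge it towards the robot.

```bash
python3 -m handwheel '[[0,-12,0,0,0],[0,-20,0,0,0],[0,-26,0,0,0],[0,-30,0,0,0],[0,-34,0,0,0],[0,-37,0,0,0],[0,-40,0,0,0],[0,-40,0,0,0]]'
cat > sh.py <<'E'
from m import *
import sys
def sh(a,b,x0,y0,x1,y1,r=16):
    A=cv2.cvtColor(cv2.imread(a),6);B=cv2.cvtColor(cv2.imread(b),6)
    m=cv2.matchTemplate(B[y0-r:y1+r,x0-r:x1+r],A[y0:y1,x0:x1],5);_,v,_,l=cv2.minMaxLoc(m)
    return v,l[0]-r,l[1]-r
def run(n):
    S=save('side',n)
    for box,pt in (((250,285,300,320),(258,313)),((198,265,225,300),(205,290))):
        d=sh('pics/side0.png',f'pics/{n}.png',*box); print(d,(onplane(S,(pt[0]+d[1],pt[1]+d[2]),0)-onplane(S,pt,0)).round(1))
run(sys.argv[1])
E
python3 sh.py s6
```

```text
clock: 11.2
tool_pos: [646.4, 257.6, 42.7]
tcp_rot: [[0.986, 0.169, 0.005], [0.169, -0.986, 0.001], [0.005, -0.0, -1.0]]
wrist_force: [6.0, 0.4, -0.7]
opening: 0.5
(0.8620150089263916, -4, -2) [10.5  1.9 -0. ]
(0.8483299612998962, -4, -1) [9.2 4.  0. ]
```

```bash
python3 -m handwheel '[[0,-5,0,0,0],[0,-8,0,0,0],[0,-11,0,0,0],[0,-13,0,0,0],[0,-13,0,0,0]]'
python3 sh.py s7
```

```text
clock: 11.88
tool_pos: [635.5, 255.8, 43.6]
tcp_rot: [[0.986, 0.169, 0.009], [0.169, -0.986, 0.003], [0.01, -0.001, -1.0]]
wrist_force: [6.2, 1.0, -2.6]
opening: 0.7
(0.8625330924987793, 1, 0) [-1.7 -1.4  0. ]
(0.8529499173164368, 0, 1) [-2.2  1.9  0. ]
```

The box is back within about 2 mm of where it started. Now I retreat, go up and over to the front.

```bash
python3 -m handwheel '[[0,15,0,0,0],[0,30,0,-20,0],[0,30,0,-75,0],[0,30,0,-130,0],[0,30,0,-185,0],[0,10,3,-190,0],[0,-40,6,-190,0],[0,-100,8,-190,0]]'
python3 -m handwheel '[[0,-60,0,0,0],[0,-120,0,0,0],[0,-160,0,0,0],[0,-165,0,0,0],[0,-165,0,0,0]]'
python3 - <<'E'
from m import *
s=read_state();R=s['tcp_rot'];p=s['tool_pos']
o=np.array([543,242,0]);c,sn=np.cos(.169),np.sin(.169);bx=np.array([c,sn,0]);by=np.array([-sn,c,0])
print(p,'box xy',bx@(p-o),by@(p-o)); save('wrist','w8'); save('side','s8');save('top','t8')
E
```

```text
clock: 12.92
tool_pos: [535.3, 230.2, 232.9]
tcp_rot: [[0.986, 0.169, 0.01], [0.169, -0.986, 0.003], [0.011, -0.001, -1.0]]
wrist_force: [-0.4, -0.1, 0.1]
opening: 0.0
clock: 13.55
tool_pos: [373.4, 202.7, 231.8]
tcp_rot: [[0.986, 0.169, 0.012], [0.169, -0.986, 0.004], [0.013, -0.002, -1.0]]
wrist_force: [1.0, 0.2, 0.5]
opening: 0.6
[373.42423596 202.69707273 231.84239895] box xy -173.77051740275775 -10.220915906119552
```

View pics/w8.png

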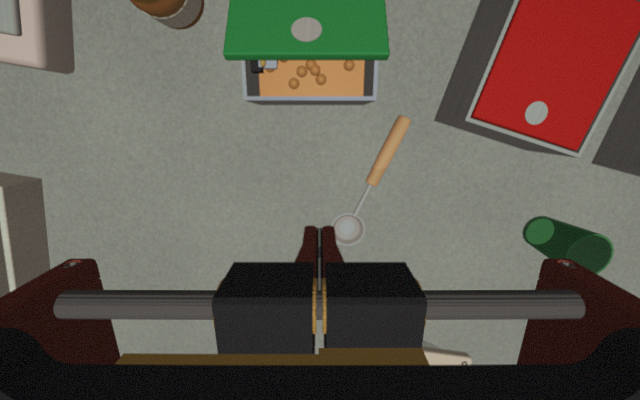

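View pics/s8.png

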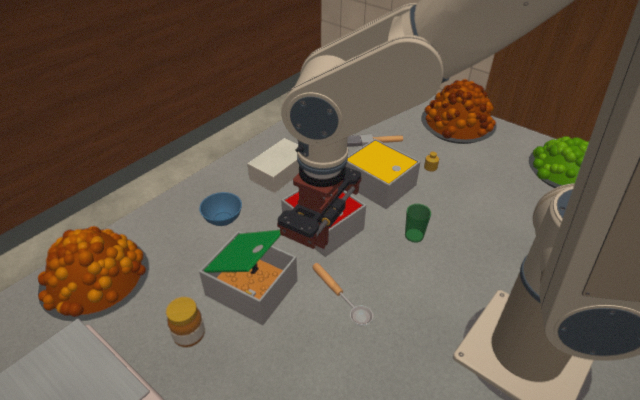

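```bash
python3 -m handwheel '[[0,20,0,45,0],[0,40,0,90,0],[0,60,0,118,0],[0,80,0,122,0],[0,97,0,122,0],[0,99,0,122,0]]'
python3 - <<'E'
from m import *
save('side','s9');save('wrist','w9')
E
```

```text
clock: 14.45
tool_pos: [474.7, 220.1, 110.7]
tcp_rot: [[0.986, 0.168, 0.012], [0.168, -0.986, 0.004], [0.013, -0.002, -1.0]]
wrist_force: [-0.0, -0.3, 0.3]
opening: 0.5
```

View pics/w9.png

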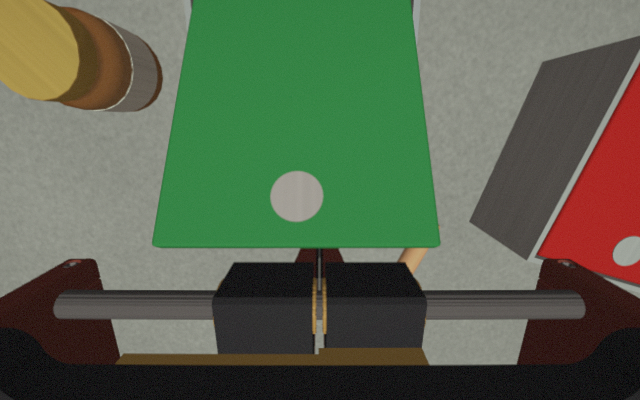

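View pics/s9.png

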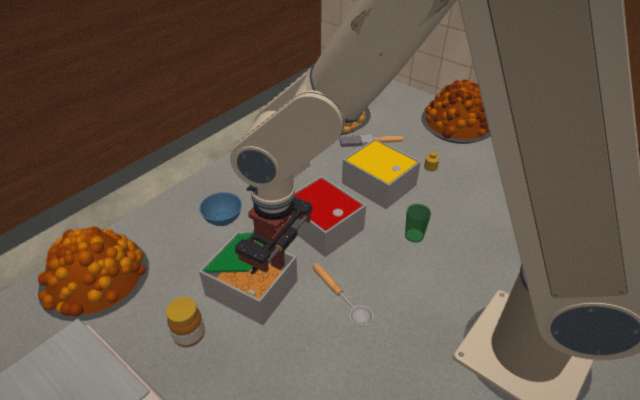

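The fingers hide below the lid's front edge in the wrist view (the edge is at row 247), so the tips are under it. Now the lifting arc, rising faster than the edge does.

```bash
python3 -m handwheel '[[0,5,0,-6,0],[0,8,0,-16,0],[0,13,0,-27,0],[0,19,0,-38,0],[0,26,0,-47,0]]'
python3 sh.py s10
```

```text
clock: 15.18
tool_pos: [498.7, 224.1, 159.2]
tcp_rot: [[0.986, 0.168, 0.012], [0.168, -0.986, 0.004], [0.012, -0.002, -1.0]]
wrist_force: [0.0, -0.3, -0.7]
opening: 0.9
(0.8635416030883789, 1, 0) [-1.7 -1.4  0. ]
(0.8407037258148193, 0, 1) [-2.2  1.9  0. ]
```

View pics/s10.png

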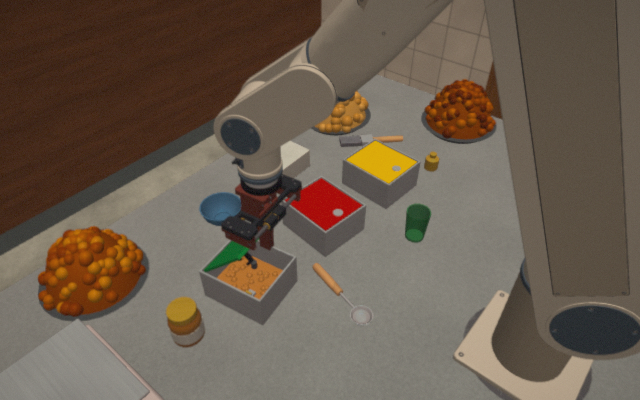

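Run:
```python
from m import *
save('wrist','w10')
```

```text
(no output)
```

View pics/w10.png

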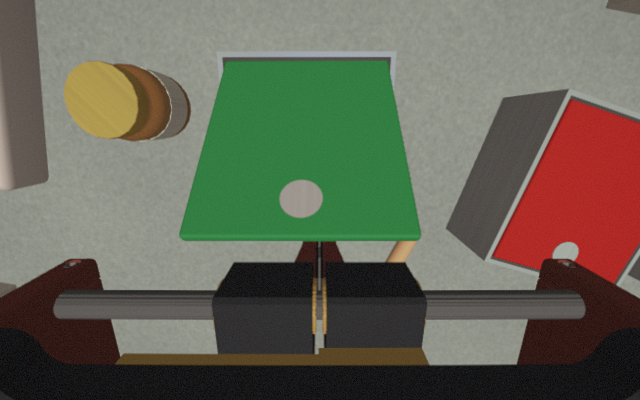

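The tips are still under the edge (now at row 240), the lid is rising, the force is near zero and the box is still. I continue along the arc.

```bash
python3 -m handwheel '[[0,8,0,-9,0],[0,16,0,-17,0],[0,24,0,-24,0],[0,33,0,-31,0],[0,43,0,-37,0],[0,54,0,-42,0],[0,64,0,-45,0]]'
python3 sh.py s11; python3 -c "
from m import *
save('wrist','w11')"
```

```text
clock: 16.15
tool_pos: [562.9, 235.1, 205.8]
tcp_rot: [[0.986, 0.168, 0.014], [0.168, -0.986, 0.005], [0.014, -0.002, -1.0]]
wrist_force: [-0.5, 0.1, 1.1]
opening: 0.8
(0.8623074889183044, 1, 0) [-1.7 -1.4  0. ]
(0.8388108611106873, -1, 0) [1.8 1.5 0. ]
```

View pics/w11.png

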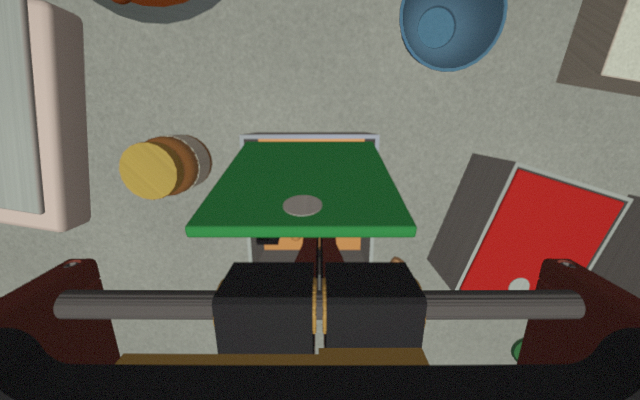

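View pics/s11.png

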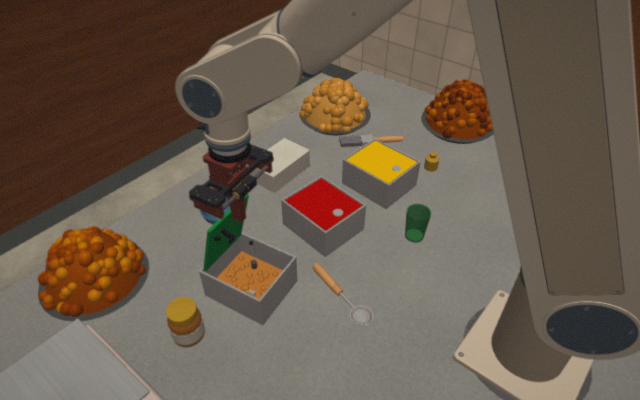

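The lid is at about 1.3 rad and the box hasn't moved. I carry on past upright at a modest speed.

```bash
python3 -m handwheel '[[0,9,0,-3,0],[0,18,0,-5,0],[0,27,0,-6,0],[0,35,0,-6,0],[0,42,0,-6,0],[0,49,0,-6,0],[0,56,0,-6,0],[0,58,0,-6,0]]'
python3 sh.py s12; python3 -c "
from m import *
save('wrist','w12')"
```

```text
clock: 17.25
tool_pos: [621.0, 245.0, 212.6]
tcp_rot: [[0.986, 0.168, 0.015], [0.168, -0.986, 0.005], [0.016, -0.002, -1.0]]
wrist_force: [-0.7, 0.5, -0.2]
opening: 0.1
(0.8616289496421814, 1, 0) [-1.7 -1.4  0. ]
(0.8239147663116455, -1, 0) [1.8 1.5 0. ]
```

View pics/w12.png

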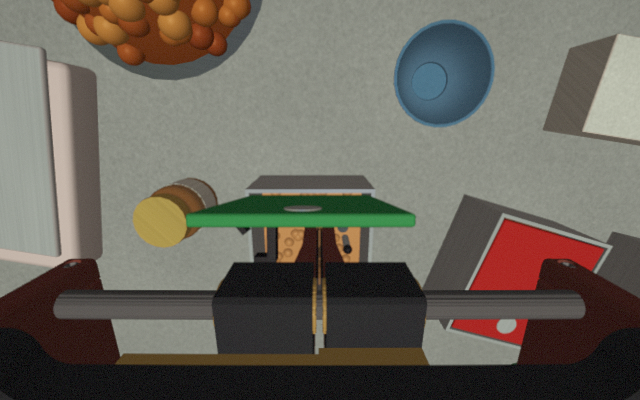

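View pics/s12.png

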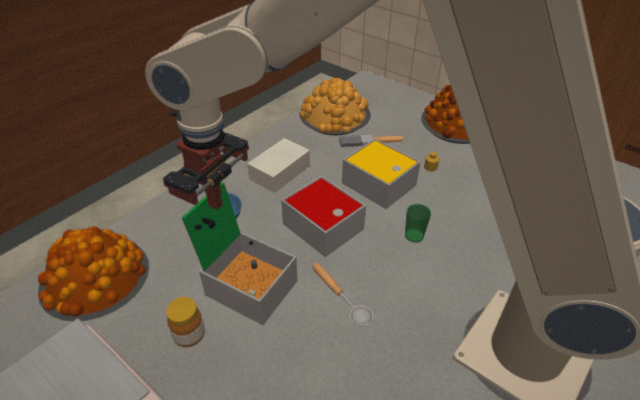

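```bash
python3 -m handwheel '[[0,4,0,0,0],[0,8,0,0,0],[0,11,0,0,0],[0,11,0,0,0]]'
python3 sh.py s13
```

```text
clock: 17.85
tool_pos: [630.7, 246.6, 212.6]
tcp_rot: [[0.986, 0.168, 0.013], [0.168, -0.986, 0.004], [0.013, -0.002, -1.0]]
wrist_force: [-4.4, -1.0, 2.9]
opening: 0.3
(0.8613970875740051, 0, 0) [0. 0. 0.]
(0.8269383907318115, -1, 0) [1.8 1.5 0. ]
```

The force is now -4.4 N, so the lid is at its stop. I back off slowly, then rise clear.

```bash
python3 -m handwheel '[[0,-5,0,0,0],[0,-12,0,0,0],[0,-30,0,0,0],[0,-60,0,-10,0],[0,-110,0,-30,0],[0,-160,0,-50,0],[0,-220,0,-60,0],[0,-222,0,-60,0]]'
python3 sh.py s14; python3 -c "
from m import *
T=save('top','t14');save('wrist','w14')"
```

```text
clock: 18.9
tool_pos: [407.8, 208.3, 270.4]
tcp_rot: [[0.986, 0.169, 0.013], [0.169, -0.986, 0.005], [0.014, -0.002, -1.0]]
wrist_force: [0.6, 0.1, 0.7]
opening: 0.4
(0.8628249764442444, 1, 0) [-1.7 -1.4  0. ]
(0.8261991739273071, -1, 0) [1.8 1.5 0. ]
```

View pics/s14.png

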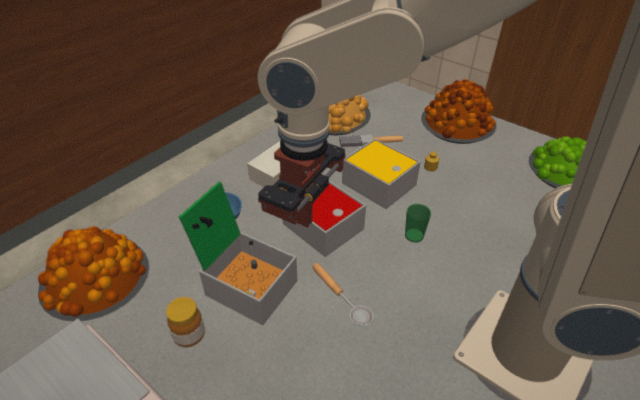

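View pics/t14.png

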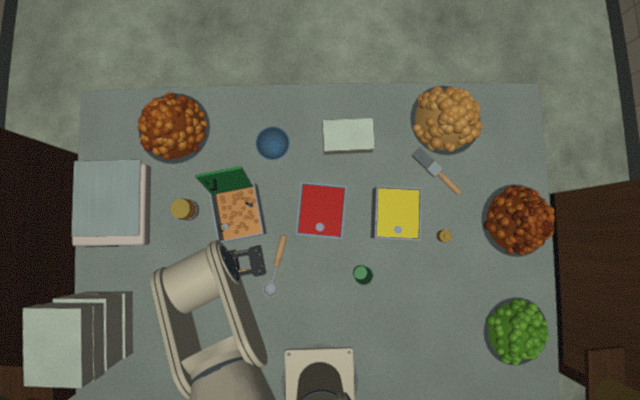

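The lid stays leaning back with the arm away. Red and yellow are shut, and the other things look where they were. One angle check before handing in.

Run:
```python
from m import *
S=snapshot('side');T=snapshot('top')
o=np.array([543,242,0]);c,sn=np.cos(.169),np.sin(.169);bx=np.array([c,sn,0]);by=np.array([-sn,c,0])
for th in(1.55,1.65,1.8):
    E=[o+bx*(74-148*np.cos(th))+by*y+np.array([0,0,85+148*np.sin(th)]) for y in(64,-64)]
    print(th,proj(S,E).round(0).tolist(),proj(T,E).round(0).tolist())
close_job()
print(read_state()['clock'])
```

```text
1.55 [[192.0, 221.0], [232.0, 184.0]] [[196.0, 187.0], [243.0, 178.0]]
1.65 [[186.0, 218.0], [227.0, 182.0]] [[195.0, 182.0], [242.0, 173.0]]
1.8 [[178.0, 216.0], [219.0, 180.0]] [[194.0, 174.0], [241.0, 165.0]]
the job is handed in; nothing more can be done
the job is handed in; nothing more can be done
```

The green lid is wide open and leaning back by itself, and I have handed the job in. One thing went wrong on the way: my first push shoved the green box, and I had to push it back.

- **Pressing:** I pressed the disc with shut fingers down to its firm stop, with 19 N showing at the wrist, then let go. The pictures showed the lid ajar.
- **The mistake:** my first flat push on the lid's front edge nearly jammed on friction. It shoved the green box about 22–24 mm back, inside the 35 mm limit. I nudged it home from behind to within about 2 mm, which was an extra contact with the box.
- **Opening:** I then lifted the edge along its arc, with almost no force until the lid met its stop at 4.4 N, and backed away.

**Last checks:**
- **Lid angle:** with the arm away, the lid's top corners were near (181–183, 213) and (222, 184) in the side picture and (195, 174) and (242, 166) in the top one. That matches about 1.75–1.8 rad, read by eye.
- **Green box:** it was within about 2–3 mm of its start and standing flat.
- **Other things:** the red and yellow lids were shut, and everything else looked unmoved in the pictures. I did not measure those.
- **Time:** the last clock reading before hand-in was 18.9 s.
- **Unreliable measurement:** one automatic match of the box's front rim in the top view disagreed with the rest, at a match score of 0.38. I threw it out and used the box corners in the top view and the side picture instead.

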